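# Mark the heavy side of a shaker's balance wheel

## Task

The covered balance wheel of a lab shaker hides a counterweight somewhere inside, and nothing on the outside shows where. Pick the wheel up off its ring stand by the steel square, tilt and spin it in the hand to feel which side is heavy, then, with the wheel tipped over by about 45 degrees and its heavy side lowest, lower that lowest edge gently onto the top of the marking pad; touch the pad with no other part of the rim. Finish while still holding the wheel like that, heavy edge resting lightly on the pad and the wheel off everything else, and leave the other things on the bench where they are.

Things in the scene. Friction and masses are not known exactly. Their poses are not given: they have to be found in the camera images.
- wheel_square (a point): Centre (half-way up) of the steel square on top of the balance wheel, where it is gripped: 26 x 26 mm across (sides along this point's x and y), 42 mm tall along the wheel's axis (z, up out of the wheel). The disc's top face lies 21 mm below this point, its lower rim edge (which meets the pad when the wheel is tipped) 45 mm below it and 50 mm from the axis.
- wheel_disc (a point): Centre of the aluminium disc (100 mm across, 24 mm thick), 33 mm below wheel_square; a 68 mm spigot, 8 mm tall, is under it. Wheel 0.64 to 0.76 kg. A hidden slug inside (its x: from the axis to the heavy side; heavy_edge: the lower rim there) puts the centre of mass 17 to 20 mm off the axis in a direction new each time, not tied to the square: 0.11 to 0.15 N m about the axis when that is level.
- nest: Fixed grey plastic ring stand on the bench that the wheel lies in, 104 mm across, 76 mm bore, 30 mm tall; origin at the centre of its underside. The wheel lies on it level, its square's centre 75 mm above the bench.
- pad_top (a point): Centre of the top face of the marking pad: a black felt-like, rigid square 82 x 82 mm lying on a white stand 90 x 90 mm with a wider dark foot (100 x 100 mm), fixed to the bench; the face is level, 52 mm above the bench; x and y are along the sides.
- padstand: The fixed marking-pad stand; origin at the centre of its underside on the bench, right below pad_top.
- objective: Bystander: steel microscope objective standing on the bench, 30 mm across, 44 mm tall; origin at the centre of its underside.
- dish: Bystander: clear culture dish, 84 mm across, 14 mm tall; origin at the centre of its underside.
- driver: Bystander: screwdriver lying on the bench.
Not all that is in view belongs to the job. Leave any turquoise look-alike of the part that bears wheel_square alone. Leave any yellow look-alike of the padstand alone.

How it is judged (in metres and radians):
On the way:
1. the wheel is lifted clear of the ring stand, held in the fingers (height (world z) of wheel above 0.06 m and contact force between wheel and nest below 0.05 N and contact force between wheel and padstand below 0.05 N and contact force between the fingers and wheel above 2 N), for 0.3 s.
At the end, for the whole second after the job is handed in: Wheel at rest in the fingers, off ring stand and table; its heavy side points over 27 degrees below level and within about 27 degrees of straight downhill; the edge there touches the pad top with 0.2 to 22 N, within 50 mm of the pad's centre (angle between slug's own x axis and vertical above 2.05 rad and angle between slug's own y axis and vertical between 1.2408 and 1.9008 rad and contact force between wheel and padstand between 0.2 and 22 N and horizontal distance between heavy_edge and pad_top below 0.05 m and height (world z) of heavy_edge above 0.045 m and contact force between the fingers and wheel above 2 N and contact force between wheel and nest below 0.05 N and contact force between wheel and table below 0.05 N and linear speed of wheel below 0.03 m/s); the arm keeps its last pose, push and grip.
It fails at once if the pad is touched by the wheel while its heavy side is not lowest (contact force between wheel and padstand above 0.5 N and (angle between slug's own x axis and vertical below 1.95 rad or not (angle between slug's own y axis and vertical between 1.1508 and 1.9908 rad))).
It fails at once if the wheel is pressed hard on the pad (over 40 N) (contact force between wheel and padstand above 40 N).
It fails at once if another thing on the bench is moved by more than 30 mm (distance of any of objective, dish, wellplate, reagent, jar, driver from where it was at the start of the episode above 0.03 m).
It also fails if it takes over 58 s, if anything falls off the work surface, if the arm or the gripper's body presses on something with over 40 N, if the wrist force passes 120 N, or if a joint passes its speed limit or range.

## Robot

A 6-joint arm with a two-finger parallel gripper is mounted at the origin on the work surface. World frame = base frame: x ahead of the robot, y to its left, z up, the work surface at z = 0. Lengths are in mm, angles in rad, forces in N, time in s.
With the tool pointing down it reaches from about 350 to 975 mm from the base axis. Payload 7.1 kg.
Tool frame: the origin (TCP) lies at the very end of the fingers, on their centre line; the grasp point (between the pads) lies 19 mm behind it (ctrl.grasp_offset is the distance from the TCP to the grasp point, in mm); z points along the fingers, y is the line along which they close (so a half turn about z gives the same grasp; the last joint's range is limited). The gripper opens to 88 mm and grips with 3 to 60 N. Pads are 20 mm wide; open, the fingers measure 115 mm over their backs; the gripper's body (75 mm by 178 mm) begins 61 mm behind the grasp point.
Start: joints at [1.22, 0.423, 1.63, -0, 1.089, -0.019], TCP at [203.559, 590.905, 222.675] pointing down, gripper open.
Joint ranges: [-3, 3], [-0.9, 2.11], [0.09, 2.58], [-1.31, 4.45], [0.11, 2.69], [-2.54, 2.54]. Speed limits (rad/s): [2.39, 2.39, 3.01, 3.14, 3.14, 3.14].

## Interface

Orientations are given as a rotation vector (axis times angle).
In Python, from workcell import ctrl, viewer, ticket, models gives the robot as it stands.
- The arm moves only by the tool play_rows, never from a script. Its arguments are lists of equal length, an entry for each row: "dp": the shift along the world's x, y, z in mm, a list of three; "yaw": the turn about the world's z in degrees. In form: {"dp": [[tx, ty, tz], ...], "yaw": [yaw, ...]}. A call has 1 to 8 rows; each row shifts and turns the commanded pose from where the row before left it; what a row does not reach is not made up. A row lasts 1/12 s, in which the tool goes at most 41.7 mm and 7.16 degrees, less where a joint would pass 70% of its speed; a pose out of reach is approached as far as the arm can. A call is refused whole if a number of a shift passes 41.7 or a number of a turn 7.16, either way. A call with a gripper value outside its range is refused whole. "gripper" is the closure, from 0 (fully open) to 1 (shut), set as the call begins (left out, the last holds). The fingers move at their own pace and stop on an object; the grip force is fixed at half the most. Time passes only in rows, so rows that do not move let the fingers close. It gives the time, the measured TCP pose, the force, the opening and the grip force at its end, in the units of the state.
- ctrl.get_obs(): the state, without advancing time (a new reading comes with each control period).
- viewer.get_image(name): name is "side" or "top" or "wrist"; returns a dict with "pixels" (420x560x3 uint8, red, green, blue), "range_z" (420x560 float32, mm along the optical axis (not along the pixel's ray), 0 where there is no reading), "fx", "fy", "cx", "cy" (pixels), "T" (4x4, takes a point from camera to world coordinates); the wrist camera has in their place "hand_eye" (4x4, takes a point from camera to tool coordinates, whose origin is the TCP and whose axes are the flange's). Camera axes: x right, y up, looking along -z (the intrinsics and any distortion apply to the point x, -y, -z); pixel columns grow to the right and rows downward; lengths in mm; the calibration is good to about 2 mm. A picture is of the moment at which its call begins: read the wrist's pose just before it.
- ticket.close_job(): hands the job in; it is judged then, once.
Trained networks look in a picture, given as the dict that the camera call returned (one of the last four; its "shot" number tells which), for a name from the list of things; names that differ only in an ending like _2 or _b are one class to them, and where a whole thing is asked for, a point or a joint stands for the part that bears it (a point fixed in the world has none). Each returns a list of dicts, best first, with "conf" (0 to 1); they miss things now and then, are a little off and sometimes report something else, mostly with a low value. They report only what shows in the picture. A call takes as long as a camera call. They do not tell look-alikes from the thing itself.
- models.look_for(picture, name): "bbox" ([centre column, centre row, width, height] in pixels, round what is visible of it).
- models.landmark_of(picture, name): "location" ([column, row] in pixels: a listed point, or the origin of a listed thing).
The state is a dict: "t": time; "qpos": joint angles; "qvel": joint speeds; "joint_torque": joint torques, N m; "ee_pos": TCP position; "orientation": TCP orientation; "ft_force": force on the tool from outside, world axes, zero at the start; "moment": the same for the moment, N m; "width": finger opening in mm; "grasp_force": force on a finger pad.
Only numpy, scipy, OpenCV 4.12 (cv2) and the standard library are available. Lean on these libraries where they do the work, as an engineer would, in place of code of your own. Each camera call takes 0.05 s, during which the arm holds its last target. There are 200 camera calls.

## Working session

There is one attempt and no reset: what is moved stays moved. The work goes in short steps, Python scripts to look and compute and a tool call to move; the robot and the scene stay as the last step left them, time stands still between calls to the robot, and variables do not carry over. Pictures are saved under pics/ and viewed, at most 10 in all, crops included, and the job is handed in when it is done.

Besides the shell and the picture viewer there is one more tool, called after "Call:" as a command line: name --pt "numbers of a row" for each row, then --argument value for the rest. play_rows: Moves the arm, as the interface text tells. Its arguments: {"type":"object","properties":{"dp":{"type":"array"},"yaw":{"type":"array"},"gripper":{"type":"number"}},"required":["dp","yaw"]}

```bash
ls; mkdir -p pics; cat > h.py <<'E'
import numpy as np,cv2
from scipy.spatial.transform import Rotation as R
from workcell import ctrl,viewer,ticket,models
def T_of(p,o=None):
    if 'T' in p: return np.array(p['T'])
    o=o or ctrl.get_obs(); M=np.eye(4); M[:3,:3]=R.from_rotvec(o['orientation']).as_matrix(); M[:3,3]=o['ee_pos']
    return M@np.array(p['hand_eye'])
def ray(p,T,u,v):
    d=np.array([(u-p['cx'])/p['fx'],-(v-p['cy'])/p['fy'],-1.]); return T[:3,3],T[:3,:3]@d
def at_z(p,T,uv,z):
    c,d=ray(p,T,*uv); return c+d*(z-c[2])/d[2]
def at_depth(p,T,uv):
    z=p['range_z'][int(round(uv[1])),int(round(uv[0]))]; c,d=ray(p,T,*uv); return c+d*z
def save(p,n,crop=None,s=1):
    im=p['pixels'][:,:,::-1]
    if crop: a,b,c,d=crop; im=im[b:d,a:c]
    cv2.imwrite('pics/'+n,cv2.resize(np.ascontiguousarray(im),None,fx=s,fy=s,interpolation=cv2.INTER_CUBIC))
E
python3 - <<'E'
from h import *
np.set_printoptions(precision=1,suppress=True)
P={n:viewer.get_image(n) for n in('top','side')}
ims=[]
Z=dict(wheel_square=75,wheel_disc=42,nest=0,pad_top=52,padstand=0,objective=0,dish=0,driver=0)
for n,p in P.items():
    T=T_of(p); print(n,[k for k in p if k not in('pixels','range_z')],T[:3,3])
    for k in Z:
        for r in models.landmark_of(p,k)[:3]:
            if r['conf']>.2: print(k,round(r['conf'],2),np.array(r['location']),at_z(p,T,r['location'],Z[k]),at_depth(p,T,r['location']))
    save(p,n+'0.png',s=1.4)
print(ctrl.get_obs())
E
```

```text
pics
top ['fx', 'fy', 'cx', 'cy', 'T', 'shot'] [ 380.9   92.9 1131.3]
wheel_square 0.86 [382.3 262.4] [509.2 -86.   75. ] [509.3 -86.1  74.3]
wheel_square 0.56 [464.2 283.4] [ 481.  -247.7   75. ] [ 479.  -241.1   95.6]
wheel_disc 0.85 [378. 259.] [519.4 -82.5  42. ] [515.4 -77.4  73.5]
wheel_disc 0.8 [454.5 284.5] [ 480.3 -238.9   42. ] [ 477.4 -229.2   73.8]
nest 0.31 [344.6 181.3] [688.9  -8.7   0. ] [687.8  -8.3   4. ]
pad_top 0.94 [246.9 259.2] [496.3 183.5  52. ] [495.9 183.2  55.3]
pad_top 0.56 [268.  177.1] [671.  155.9  52. ] [671.1 155.9  51.7]
padstand 0.74 [254.6 262.2] [496.8 170.9   0. ] [491.2 167.2  54.8]
padstand 0.73 [270.3 187.4] [662.2 151.9   0. ] [650.  149.3  49.2]
objective 0.65 [322.9 246.5] [542.   28.9   0. ] [536.   31.3  41.8]
dish 0.81 [344. 180.] [691.8  -7.2   0. ] [690.6  -6.8   4.1]
dish 0.73 [322.8 246.2] [542.6  29.2   0. ] [536.6  31.5  41.9]
driver 0.57 [120.1 228. ] [546.7 466.1   0. ] [543.1 458.1  24.4]
side ['fx', 'fy', 'cx', 'cy', 'T', 'shot'] [ 230.7 -570.3  595.8]
wheel_square 0.88 [286.3 269.4] [ 507.6 -108.7   75. ] [ 510.1 -104.5   70.3
[... 512 characters left out ...]
95 [220.8 218.2] [499.1 181.9   0. ] [490.2 156.8  19.9]
padstand 0.75 [294.5 203.4] [682.6 148.6   0. ] [667.7 125.   19.6]
objective 0.56 [270.3 248.8] [549.2  28.9   0. ] [542.7  16.6  12.2]
dish 0.9 [338.4 234.4] [705.6  -3.1   0. ] [701.7  -7.7   4.9]
driver 0.79 [200.2 162.8] [551.2 456.2   0. ] [537.  410.7  26.4]
{'t': 0.9, 'qpos': array([ 1.2,  0.4,  1.6, -0. ,  1.1, -0. ]), 'qvel': array([ 0., -0.,  0.,  0., -0., -0.]), 'joint_torque': array([  0. , -54.5, -27.4,   0.1,   0. ,   0. ]), 'ee_pos': array([203.6, 590.9, 222.7]), 'orientation': array([0.5, 3.1, 0. ]), 'ft_force': array([-0.1, -0.1,  0.5]), 'moment': array([ 0.,  0., -0.]), 'grasp_force': 0.0, 'width': 88.28094066404176}
```

View pics/top0.png

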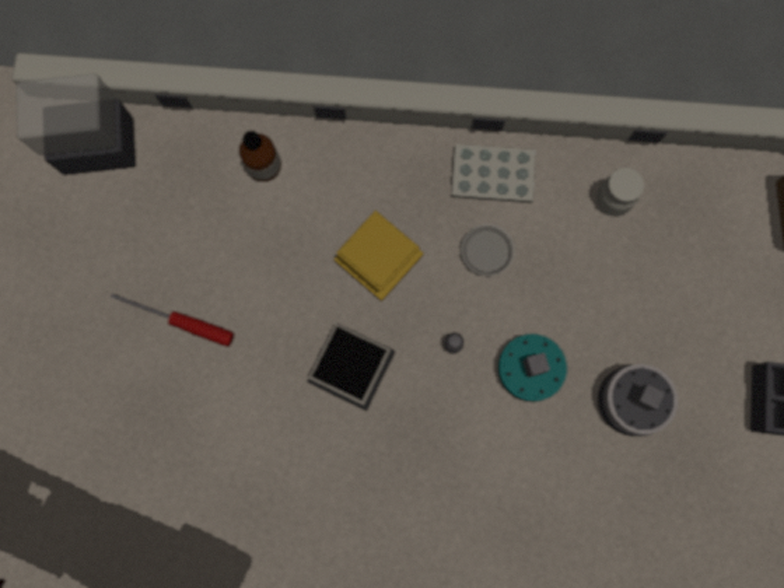

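View pics/side0.png

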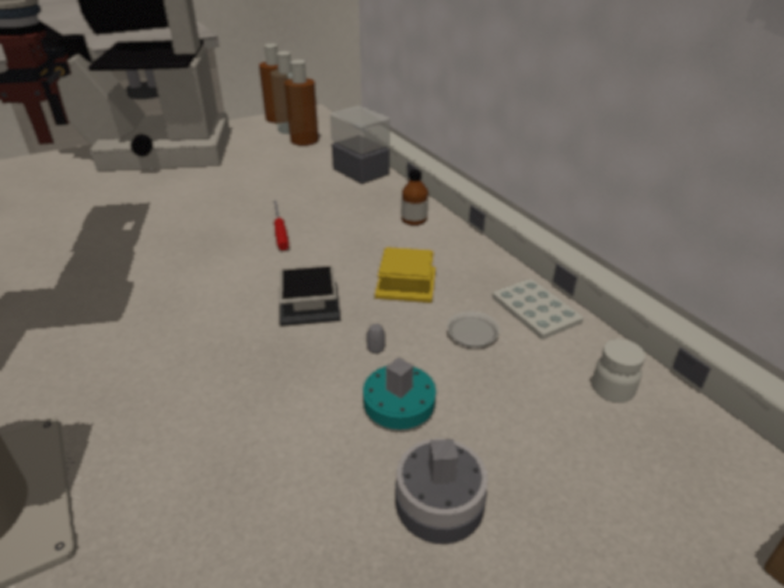

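Seen: the grey wheel in its ring is at top px (464,283), and its turquoise look-alike at (382,262). The black pad on the white stand is at (247,259), and the yellow look-alike stand at (268,177). I choose the grey wheel, about (478,-242), and the black pad, about (498,183). Next I move above the wheel for a close check.

Call:
play_rows --pt "20 -36 0" --pt "20 -36 0" --pt "20 -36 0" --pt "20 -36 0" --pt "20 -36 0" --pt "20 -36 0" --pt "20 -36 0" --pt "20 -36 0" --yaw '[0, 0, 0, 0, 0, 0, 0, 0]'

```text
t: 1.57
ee_pos: [364.2, 301.2, 222.9]
orientation: [0.518, 3.098, 0.001]
ft_force: [0.2, 0.9, -1.2]
width: 88.1
grasp_force: 0.0
```

Call:
play_rows --pt "20 -36 0" --pt "20 -36 0" --pt "20 -36 0" --pt "20 -36 0" --pt "20 -36 0" --pt "20 -36 0" --pt "20 -36 0" --pt "20 -36 0" --yaw '[0, 0, 0, 0, 0, 0, 0, 0]'

```text
t: 2.23
ee_pos: [524.3, 12.8, 223.0]
orientation: [0.519, 3.098, 0.0]
ft_force: [1.0, 0.0, -0.2]
width: 88.0
grasp_force: 0.0
```

Call:
play_rows --pt "-6 -32 0" --pt "-6 -32 0" --pt "-6 -32 0" --pt "-6 -32 0" --pt "-6 -32 0" --pt "-6 -32 0" --pt "-6 -32 0" --pt "-6 -32 0" --yaw '[0, 0, 0, 0, 0, 0, 0, 0]'

```text
t: 2.9
ee_pos: [475.1, -242.7, 222.9]
orientation: [0.519, 3.098, -0.0]
ft_force: [0.8, -0.0, -0.2]
width: 87.8
grasp_force: 0.0
```

```bash
python3 - <<'E'
from h import *
np.set_printoptions(precision=2,suppress=True)
o=ctrl.get_obs(); p=viewer.get_image('wrist'); T=T_of(p,o)
print(o['t'],o['ee_pos'],o['qpos'],o['ft_force'],o['moment'])
for k,z in dict(wheel_square=75,wheel_disc=42).items():
    for r in models.landmark_of(p,k)[:3]: print(k,round(r['conf'],2),np.array(r['location']),at_z(p,T,r['location'],z))
    for r in models.look_for(p,k)[:2]: print(k,round(r['conf'],2),np.array(r['bbox']))
# top of square from depth
v,u=np.mgrid[:420,:560]; d=np.stack([(u-p['cx'])/p['fx'],-(v-p['cy'])/p['fy'],-np.ones(u.shape)],-1)*p['range_z'][...,None]
W=d@T[:3,:3].T+T[:3,3]
m=(abs(W[...,2]-96)<5)&(p['range_z']>0)&(np.hypot(W[...,0]-478,W[...,1]+242)<50)
q=W[m]; print(m.sum(),q.mean(0)); print(cv2.minAreaRect(q[:,:2].astype(np.float32)))
m=(abs(W[...,2]-54)<5)&(np.hypot(W[...,0]-478,W[...,1]+242)<80); print('disc',cv2.minEnclosingCircle(W[m][:,:2].astype(np.float32)),W[m][:,2].mean())
save(p,'w1.png',s=1.4)
E
```

```text
2.9 [ 475.11 -242.7   222.9 ] [-0.49  0.29  1.83  0.    1.02 -1.73] [ 0.77 -0.02 -0.18] [ 0.01 -0.05  0.03]
wheel_square 0.59 [459.8 172.6] [510.64 -94.71  75.  ]
wheel_square 0.89 [282.5 186.3 108.7 108.4]
wheel_square 0.87 [444.1 164.8 110.4 101.3]
wheel_disc 0.94 [285.5 187.1] [ 482.9 -239.3   42. ]
wheel_disc 0.58 [439.7 166.4] [510.63 -98.22  42.  ]
wheel_disc 0.16 [282.1 199.7] [ 493.5  -246.31   42.  ]
wheel_disc 0.92 [446.  166.  113.4 103.8]
wheel_disc 0.65 [282.9 186.9 104.7 107.7]
1035 [ 481.27 -241.32   95.74]
((481.9306640625, -241.5270538330078), (26.042861938476562, 26.339099884033203), 66.78379821777344)
disc ((481.9864807128906, -241.60458374023438), 49.98310470581055) 54.38801089425236
```

View pics/w1.png

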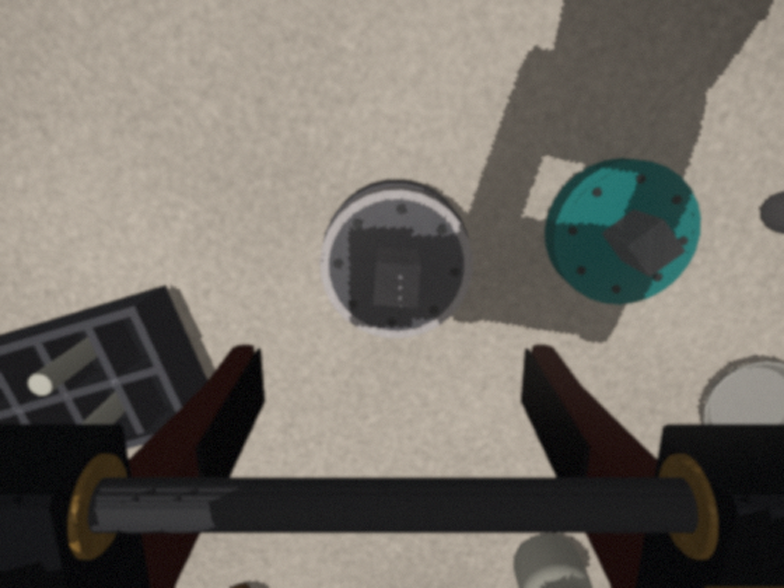

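The close view confirms it: the grey wheel in its ring is at px (283,187), with the turquoise copy separate at (446,166). The square measures 26 mm at (482,-241.6) and its disc circle is 50 mm in radius, as it should be. Descending to grip.

Call:
play_rows --pt "7 1 -10" --pt "0 0 -26" --pt "0 0 -30" --pt "0 0 -30" --pt "0 0 -30" --pt "0 0 -24" --pt "0 0 -12" --pt "0 0 0" --yaw '[-4.2, 0, 0, 0, 0, 0, 0, 0]'

```text
t: 3.82
ee_pos: [481.3, -238.1, 58.4]
orientation: [-0.628, -3.073, -0.002]
ft_force: [0.6, -0.3, -0.1]
width: 87.9
grasp_force: 0.0
```

Call:
play_rows --pt "0 0 0" --pt "0 0 0" --pt "0 0 0" --pt "0 0 0" --pt "0 0 0" --pt "0 0 0" --pt "0 0 0" --pt "0 0 0" --yaw '[0, 0, 0, 0, 0, 0, 0, 0]' --gripper 1

```text
t: 4.48
ee_pos: [482.6, -240.2, 60.9]
orientation: [0.632, 3.077, -0.0]
ft_force: [0.7, -0.3, -0.1]
width: 37.9
grasp_force: 0.0
```

Call:
play_rows --pt "0 0 4" --pt "0 0 8" --pt "0 0 12" --pt "0 0 12" --pt "0 0 8" --pt "0 0 4" --pt "0 0 0" --pt "0 0 0" --yaw '[0, 0, 0, 0, 0, 0, 0, 0]'

```text
t: 5.15
ee_pos: [482.5, -240.0, 109.0]
orientation: [0.632, 3.077, -0.0]
ft_force: [-0.3, 0.2, -6.9]
width: 25.6
grasp_force: 30.0
```

```bash
cat > s.py <<'E'
from h import *
np.set_printoptions(precision=3,suppress=True)
def show():
    o=ctrl.get_obs(); Rm=R.from_rotvec(o['orientation']).as_matrix()
    print('t',o['t'],'p',o['ee_pos'],'q',o['qpos'],'F',o['ft_force'],'M',o['moment'],'w',o['width'],'g',o['grasp_force']); print('tool axes x,y,z rows',Rm.T.tolist()if 0 else Rm.T); print('Mtool',Rm.T@np.array(o['moment']))
    return o,Rm
if __name__=='__main__': show()
E
python3 s.py; python3 - <<'E'
from h import *
p=viewer.get_image('side'); save(p,'s2.png',(220,250,400,410),3)
E
```

```text
t 5.15 p [ 482.547 -240.035  108.955] q [-0.484  0.462  1.895  0.     0.784 -1.649] F [-0.266  0.248 -6.924] M [ 0.142 -0.093  0.032] w 25.624009398688248 g 29.99771386384964
tool axes x,y,z rows [[-0.919  0.394 -0.   ]
 [ 0.394  0.919 -0.   ]
 [ 0.    -0.    -1.   ]]
Mtool [-0.168 -0.029 -0.032]
```

View pics/s2.png

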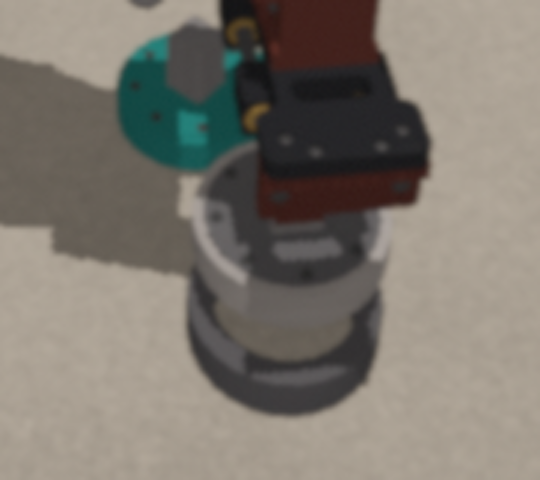

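The wheel is held level, with 30 N grip and about 0.7 kg. The moment suggests the heavy side lies roughly along the closing line, so I'll turn it 90° to separate sensor bias from the real moment.

Call:
play_rows --pt "0 0 4" --pt "0 0 8" --pt "0 0 8" --pt "0 0 4" --pt "0 0 0" --pt "0 0 0" --pt "0 0 0" --pt "0 0 0" --yaw '[0, 0, 0, 0, 0, 0, 0, 0]'

```text
t: 5.87
ee_pos: [482.3, -240.0, 132.4]
orientation: [-0.632, -3.077, -0.0]
ft_force: [-0.1, -0.0, -6.3]
width: 26.4
grasp_force: 30.0
```

```bash
python3 s.py
```

```text
t 5.8667 p [ 482.312 -239.971  132.425] q [-0.484  0.425  1.884 -0.     0.834 -1.649] F [-0.075 -0.036 -6.282] M [ 0.035 -0.079  0.028] w 26.414022171406558 g 29.997847974300385
tool axes x,y,z rows [[-0.919  0.394  0.001]
 [ 0.394  0.919  0.   ]
 [-0.     0.    -1.   ]]
Mtool [-0.063 -0.059 -0.028]
```

Call:
play_rows --pt "0 0 0" --pt "0 0 0" --pt "0 0 0" --pt "0 0 0" --pt "0 0 0" --pt "0 0 0" --pt "0 0 0" --pt "0 0 0" --yaw '[-3, -6, -7, -7, -7, -7, -7, -7]'

```text
t: 6.53
ee_pos: [482.3, -240.0, 132.3]
orientation: [-1.902, -2.499, 0.0]
ft_force: [-0.8, -0.4, -6.9]
width: 25.8
grasp_force: 30.0
```

Call:
play_rows --pt "0 0 0" --pt "0 0 0" --pt "0 0 0" --pt "0 0 0" --pt "0 0 0" --pt "0 0 0" --pt "0 0 0" --pt "0 0 0" --yaw '[-7, -7, -7, -7, -7, -4, 0, 0]'

```text
t: 7.2
ee_pos: [482.4, -240.0, 132.4]
orientation: [-2.62, -1.732, 0.001]
ft_force: [0.9, 0.1, -6.6]
width: 25.4
grasp_force: 30.0
```

Call:
play_rows --pt "0 0 0" --pt "0 0 0" --pt "0 0 0" --pt "0 0 0" --yaw '[0, 0, 0, 0]'

```text
t: 7.53
ee_pos: [482.5, -240.1, 132.7]
orientation: [-2.622, -1.73, 0.0]
ft_force: [0.1, -0.2, -6.3]
width: 25.8
grasp_force: 30.0
```

```bash
python3 s.py
```

```text
t 7.5333 p [ 482.54  -240.082  132.653] q [-0.484  0.424  1.883 -0.     0.834 -0.079] F [ 0.132 -0.156 -6.323] M [-0.11  -0.018 -0.027] w 25.760897772343814 g 29.997760355472565
tool axes x,y,z rows [[ 0.393  0.919 -0.   ]
 [ 0.919 -0.393 -0.   ]
 [-0.    -0.    -1.   ]]
Mtool [-0.059 -0.094  0.027]
```

```bash
cat > avg.py <<'E'
from s import *
import sys
n=int(sys.argv[1]) if len(sys.argv)>1 else 14
M=[];F=[]
for i in range(n):
    o=ctrl.get_obs(); M.append(o['moment']);F.append(o['ft_force'])
    p=viewer.get_image('side')
M=np.array(M);F=np.array(F);Rm=R.from_rotvec(o['orientation']).as_matrix()
m=M.mean(0); f=F.mean(0); print('t',o['t'],'M',m,'sd',M.std(0),'F',f,F.std(0),'yawY',np.degrees(np.arctan2(Rm[1,1],Rm[0,1])))
r=np.array([-m[1]/f[2],m[0]/f[2]])*1000; print('com off world',r,'tool',(Rm.T@np.r_[r,0])[:2],'|',np.hypot(*r))
if len(sys.argv)>2: save(p,sys.argv[2],(200,200,400,420),3)
E
python3 avg.py 14 s3.png
```

```text
t 8.1833 M [-0.135  0.011  0.001] sd [0.03  0.033 0.032] F [-0.153 -0.102 -6.639] [0.501 0.432 0.225] yawY -23.209339649271392
com off world [ 1.67  20.349] tool [19.36  -6.484] | 20.41740991140947
```

View pics/s3.png

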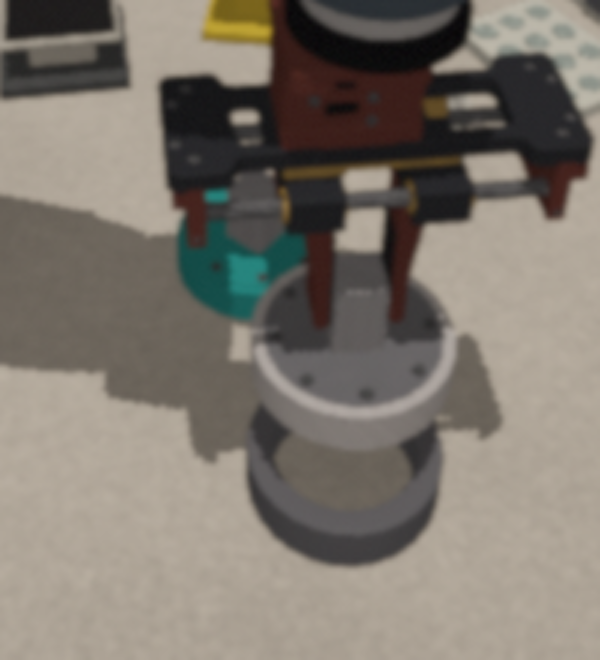

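Call:
play_rows --pt "0 0 0" --pt "0 0 0" --pt "0 0 0" --pt "0 0 0" --pt "0 0 0" --pt "0 0 0" --pt "0 0 0" --pt "0 0 0" --yaw '[-3, -6, -7, -7, -7, -7, -7, -7]'

```text
t: 8.9
ee_pos: [482.5, -240.1, 132.7]
orientation: [-3.113, -0.422, 0.0]
ft_force: [-0.1, 0.2, -7.3]
width: 25.8
grasp_force: 30.0
```

Call:
play_rows --pt "0 0 0" --pt "0 0 0" --pt "0 0 0" --pt "0 0 0" --pt "0 0 0" --pt "0 0 0" --pt "0 0 0" --pt "0 0 0" --yaw '[-7, -7, -7, -7, -7, -4, 0, 0]'

```text
t: 9.57
ee_pos: [482.5, -240.1, 132.6]
orientation: [-3.078, 0.628, 0.0]
ft_force: [0.1, 0.2, -6.8]
width: 25.4
grasp_force: 30.0
```

```bash
python3 avg.py 16
```

```text
t 10.3167 M [-0.069  0.219  0.   ] sd [0.023 0.023 0.034] F [ 0.018 -0.131 -6.497] [0.376 0.502 0.392] yawY -113.20465066224074
com off world [33.754 10.645] tool [ 26.829 -23.084] | 35.3929868920836
```

Call:
play_rows --pt "0 0 0" --pt "0 0 0" --pt "0 0 0" --pt "0 0 0" --pt "0 0 0" --pt "0 0 0" --pt "0 0 0" --pt "0 0 0" --yaw '[-3, -6, -7, -7, -7, -7, -7, -7]'

```text
t: 11.03
ee_pos: [482.5, -240.1, 132.7]
orientation: [-2.5, 1.903, 0.0]
ft_force: [-0.2, -0.3, -6.7]
width: 26.0
grasp_force: 30.0
```

Call:
play_rows --pt "0 0 0" --pt "0 0 0" --pt "0 0 0" --pt "0 0 0" --yaw '[-5, 0, 0, 0]'

```text
t: 11.37
ee_pos: [482.5, -240.1, 132.6]
orientation: [-2.423, 2.0, 0.0]
ft_force: [-0.3, 0.1, -5.8]
width: 26.1
grasp_force: 30.0
```

```bash
python3 avg.py 16
```

```text
t 12.1167 M [ 0.097  0.222 -0.   ] sd [0.021 0.028 0.025] F [ 0.01   0.067 -6.412] [0.374 0.496 0.391] yawY -169.20612560913935
com off world [ 34.617 -15.097] tool [ 21.313 -31.177] | 37.76578676226486
```

Call:
play_rows --pt "0 0 0" --pt "0 0 0" --pt "0 0 0" --pt "0 0 0" --pt "0 0 0" --pt "0 0 0" --pt "0 0 0" --pt "0 0 0" --yaw '[4, 7, 7, 7, 7, 7, 7, 7]'

```text
t: 12.83
ee_pos: [482.6, -240.1, 132.7]
orientation: [3.062, -0.703, 0.0]
ft_force: [0.3, -0.4, -6.2]
width: 26.0
grasp_force: 30.0
```

Call:
play_rows --pt "0 0 0" --pt "0 0 0" --pt "0 0 0" --pt "0 0 0" --pt "0 0 0" --pt "0 0 0" --pt "0 0 0" --pt "0 0 0" --yaw '[7, 7, 7, 7, 7, 7, 7, 7]'

```text
t: 13.5
ee_pos: [482.7, -240.2, 132.7]
orientation: [3.033, 0.817, 0.0]
ft_force: [0.1, 0.2, -6.9]
width: 25.7
grasp_force: 30.0
```

Call:
play_rows --pt "0 0 0" --pt "0 0 0" --pt "0 0 0" --pt "0 0 0" --pt "0 0 0" --pt "0 0 0" --pt "0 0 0" --pt "0 0 0" --yaw '[7, 7, 7, 7, 7, 7, 7, 7]'

```text
t: 14.17
ee_pos: [482.7, -240.2, 132.7]
orientation: [2.295, 2.145, 0.0]
ft_force: [-0.3, -0.2, -7.2]
width: 25.6
grasp_force: 30.0
```

Call:
play_rows --pt "0 0 0" --pt "0 0 0" --pt "0 0 0" --pt "0 0 0" --pt "0 0 0" --pt "0 0 0" --pt "0 0 0" --pt "0 0 0" --yaw '[7, 7, 7, 7, 7, 7, 7, 4]'

```text
t: 14.83
ee_pos: [482.7, -240.2, 132.8]
orientation: [1.096, 2.944, 0.0]
ft_force: [0.4, -0.4, -6.2]
width: 25.6
grasp_force: 30.0
```

Call:
play_rows --pt "0 0 0" --pt "0 0 0" --pt "0 0 0" --pt "0 0 0" --pt "0 0 0" --pt "0 0 0" --pt "0 0 0" --yaw '[7, 6, 4, 0, 0, 0, 0]'

```text
t: 15.42
ee_pos: [482.6, -240.1, 132.7]
orientation: [0.661, 3.071, -0.0]
ft_force: [0.0, 0.4, -5.6]
width: 25.5
grasp_force: 30.0
```

```bash
python3 avg.py 16; python3 s.py
```

```text
t 16.1667 M [ 0.08  -0.084  0.005] sd [0.028 0.028 0.041] F [ 0.044 -0.028 -6.439] [0.533 0.503 0.508] yawY 65.78939955205085
com off world [-13.123 -12.458] tool [  6.86  -16.744] | 18.09465795305816
t 16.2167 p [ 482.551 -240.095  132.665] q [-0.484  0.424  1.883 -0.     0.834 -1.632] F [ 0.051  0.162 -6.583] M [ 0.093 -0.094 -0.019] w 25.6372286741448 g 29.997672736644745
tool axes x,y,z rows [[-0.912  0.41   0.   ]
 [ 0.41   0.912 -0.   ]
 [-0.    -0.    -1.   ]]
Mtool [-0.123 -0.048  0.019]
```

```bash
cat > wz.py <<'E'
from s import *
def cloud(n):
    p=viewer.get_image(n); T=T_of(p); v,u=np.mgrid[:420,:560]
    d=np.stack([(u-p['cx'])/p['fx'],-(v-p['cy'])/p['fy'],-np.ones(u.shape)],-1)*p['range_z'][...,None]
    return p,d@T[:3,:3].T+T[:3,3]
E
python3 - <<'E'
from wz import *
o=ctrl.get_obs(); e=o['ee_pos']
for n in('side','top'):
    p,W=cloud(n); rr=np.hypot(W[...,0]-e[0],W[...,1]-e[1])
    m=(rr<52)&(W[...,2]>100)&(W[...,2]<136); h,b=np.histogram(W[m][:,2],36,(100,136)); print(n,list(zip(b[:-1].astype(int),h)))
    # ring/nest far top near z=30
E
```

```text
side [(np.int64(100), np.int64(39)), (np.int64(101), np.int64(29)), (np.int64(102), np.int64(34)), (np.int64(103), np.int64(26)), (np.int64(104), np.int64(32)), (np.int64(105), np.int64(23)), (np.int64(106), np.int64(24)), (np.int64(107), np.int64(31)), (np.int64(108), np.int64(31)), (np.int64(109), np.int64(35)), (np.int64(110), np.int64(25)), (np.int64(111), np.int64(31)), (np.int64(112), np.int64(35)), (np.int64(113), np.int64(28)), (np.int64(114), np.int64(50)), (np.int64(115), np.int64(236)), (np.int64(116), np.int64(691)), (np.int64(117), np.int64(691)), (np.int64(118), np.int64(228)), (np.int64(119), np.int64(40)), (np.int64(120), np.int64(7)), (np.int64(121), np.int64(17)), (np.int64(122), np.int64(8)), (np.int64(123), np.int64(8)), (np.int64(124), np.int64(1)), (np.int64(125), np.int64(2)), (np.int64(126), np.int64(1)), (np.int64(127), np.int64(0)), (np.int64(128), np.int64(1)), (np.int64(129), np.int64(0)), (np.int64(130), np.int64(0)), (np.int64(131), np.int64(1)), (np.int64(132), np.int64(1)), (np.int64(133), np.int64(0)), (np.int64(134), np.int64(2)), (np.int64(135), np.
[... 411 characters left out ...]
.int64(113), np.int64(35)), (np.int64(114), np.int64(73)), (np.int64(115), np.int64(121)), (np.int64(116), np.int64(204)), (np.int64(117), np.int64(188)), (np.int64(118), np.int64(166)), (np.int64(119), np.int64(100)), (np.int64(120), np.int64(33)), (np.int64(121), np.int64(16)), (np.int64(122), np.int64(3)), (np.int64(123), np.int64(2)), (np.int64(124), np.int64(0)), (np.int64(125), np.int64(0)), (np.int64(126), np.int64(0)), (np.int64(127), np.int64(0)), (np.int64(128), np.int64(0)), (np.int64(129), np.int64(0)), (np.int64(130), np.int64(0)), (np.int64(131), np.int64(1)), (np.int64(132), np.int64(0)), (np.int64(133), np.int64(0)), (np.int64(134), np.int64(0)), (np.int64(135), np.int64(0))]
```

Call:
play_rows --pt "0 0 -6" --pt "0 0 -12" --pt "0 0 -14" --pt "0 0 -12" --pt "0 0 -9" --pt "0 0 -5" --pt "0 0 -3" --pt "0 0 -1" --yaw '[1, 0, 0, 0, 0, 0, 0, 0]'

```text
t: 16.98
ee_pos: [482.2, -239.8, 70.5]
orientation: [-0.632, -3.076, -0.001]
ft_force: [-4.0, 3.9, 6.7]
width: 25.9
grasp_force: 30.0
```

Call:
play_rows --pt "0 0 -0.5" --pt "0 0 0" --pt "0 0 0" --yaw '[0, 0, 0]'

```text
t: 17.23
ee_pos: [482.7, -240.2, 70.5]
orientation: [0.632, 3.077, -0.0]
ft_force: [-2.5, 1.3, -2.8]
width: 26.0
grasp_force: 30.0
```

```bash
python3 s.py
```

```text
t 17.2333 p [ 482.679 -240.172   70.499] q [-0.484  0.526  1.909 -0.     0.706 -1.649] F [-2.487  1.297 -2.763] M [ 0.365  0.47  -0.037] w 25.998884708213176 g 29.99979704618454
tool axes x,y,z rows [[-0.919  0.394 -0.001]
 [ 0.394  0.919 -0.   ]
 [ 0.    -0.    -1.   ]]
Mtool [-0.15   0.576  0.037]
```

Call:
play_rows --pt "0 0 0" --pt "0 0 0" --pt "0 0 0" --pt "0 0 0" --pt "0 0 0" --pt "0 0 -2" --pt "0 0 -4" --pt "0 0 -4" --yaw '[0, 0, 0, 0, 0, 0, 0, 0]' --gripper 0

```text
t: 17.9
ee_pos: [482.6, -240.2, 59.9]
orientation: [0.632, 3.077, -0.0]
ft_force: [-0.2, 0.5, -0.1]
width: 75.9
grasp_force: 0.0
```

Call:
play_rows --pt "0 0 0" --pt "0 0 0" --pt "0 0 0" --pt "0 0 0" --pt "0 0 0" --pt "0 0 0" --pt "0 0 0" --pt "0 0 0" --yaw '[-3, -7, -7, -7, -7, -7, -7, -7]'

```text
t: 18.57
ee_pos: [482.3, -240.0, 59.6]
orientation: [-1.924, -2.483, 0.0]
ft_force: [0.0, -0.1, 0.3]
width: 87.5
grasp_force: 0.0
```

Call:
play_rows --pt "0 0 0" --pt "0 0 0" --pt "0 0 0" --pt "0 0 0" --pt "0 0 0" --pt "0 0 0" --pt "0 0 0" --pt "0 0 0" --yaw '[-7, -7, -7, -7, -7, -3, 0, 0]'

```text
t: 19.23
ee_pos: [482.4, -240.0, 59.8]
orientation: [-2.621, -1.732, 0.0]
ft_force: [-0.5, -0.1, -0.6]
width: 87.4
grasp_force: 0.0
```

```bash
python3 avg.py 14; python3 - <<'E'
from wz import *
p,W=cloud('side')
m=(abs(W[...,2]-54.3)<2.5)&(np.hypot(W[...,0]-482,W[...,1]+241)<60); print('disc',cv2.minEnclosingCircle(W[m][:,:2].astype(np.float32)))
show()
E
```

```text
t 19.8833 M [-0.069  0.09   0.012] sd [0.023 0.02  0.022] F [-0.075 -0.022 -0.091] [0.46  0.479 0.456] yawY -23.207392752979164
com off world [994.389 757.514] tool [1088.068  615.421] | 1250.054298436423
disc ((483.3924255371094, -240.59417724609375), 50.807456970214844)
t 19.9833 p [ 482.572 -240.082   60.2  ] q [-0.484  0.544  1.911  0.     0.686 -0.079] F [-0.519 -0.344  0.533] M [-0.058  0.123  0.032] w 88.15506804182765 g 0.0
tool axes x,y,z rows [[ 0.394  0.919  0.   ]
 [ 0.919 -0.394  0.   ]
 [ 0.    -0.    -1.   ]]
Mtool [ 0.09  -0.102 -0.032]
```

The empty-hand moment at this yaw confirms that the bias comes from the gripper's own offset weight being zeroed only at the starting yaw. Corrected, the heavy side lies about 227° in world yaw, 18 mm off the axis. The new grip puts that about 20° from the swing plane, which is within tolerance. Now I grip, lift and turn.

Call:
play_rows --pt "0 0 0" --pt "0 0 0" --pt "0 0 0" --pt "0 0 0" --pt "0 0 0" --pt "0 0 0" --pt "0 0 0" --pt "0 0 0" --yaw '[0, 0, 0, 0, 0, 0, 0, 0]' --gripper 1

```text
t: 20.65
ee_pos: [482.6, -240.1, 60.2]
orientation: [2.623, 1.729, 0.0]
ft_force: [-0.8, 0.3, 0.7]
width: 38.0
grasp_force: 0.0
```

Call:
play_rows --pt "0 0 0" --pt "0 0 0" --pt "0 0 0" --pt "0 0 0" --pt "0 0 4" --pt "0 0 8" --pt "0 0 10" --pt "0 0 10" --yaw '[0, 0, 0, 0, 0, 0, 0, 0]'

```text
t: 21.32
ee_pos: [481.9, -239.8, 92.7]
orientation: [-2.622, -1.728, 0.001]
ft_force: [0.4, -0.3, -6.4]
width: 25.9
grasp_force: 30.0
```

Call:
play_rows --pt "0 0 10" --pt "0 0 6" --pt "0 0 2" --pt "-4 2 0" --pt "-8 4 0" --pt "-10 5 0" --pt "-10 5 0" --pt "-10 5 0" --yaw '[0, 0, 2, 5, 7, 7, 7, 7]'

```text
t: 21.98
ee_pos: [440.1, -218.9, 110.8]
orientation: [1.974, 2.443, 0.0]
ft_force: [-0.0, -0.3, -6.0]
width: 25.7
grasp_force: 30.0
```

```bash
python3 s.py
```

```text
t 21.9833 p [ 440.14  -218.892  110.796] q [-0.486  0.403  1.997  0.     0.741 -0.698] F [-0.033 -0.256 -5.953] M [0.101 0.059 0.001] w 25.744946348118674 g 29.99095380306244
tool axes x,y,z rows [[-0.21   0.978 -0.   ]
 [ 0.978  0.21   0.   ]
 [ 0.    -0.    -1.   ]]
Mtool [ 0.037  0.111 -0.001]
```

Call:
play_rows --pt "-9 4.5 0" --pt "-9 4.5 0" --pt "-9 4 0" --pt "-9 4.3 0" --pt "-8 4 0" --pt "-5 3 0" --pt "-2.6 1 0" --pt "0 0 0" --yaw '[7, 7, 7, 7, 7, 7, 6, 3]'

```text
t: 22.65
ee_pos: [388.1, -193.4, 110.8]
orientation: [-0.73, -3.055, -0.0]
ft_force: [-0.0, 0.4, -6.7]
width: 26.1
grasp_force: 30.0
```

```bash
python3 s.py; python3 - <<'E'
from wz import *
o=ctrl.get_obs();e=np.array(o['ee_pos'])
p,W=cloud('side'); P=W.reshape(-1,3)
rr=np.hypot(P[:,0]-e[0],P[:,1]-e[1]); m=(rr<47)&(abs(P[:,2]-(e[2]-7))<10)
q=P[m]; 
for _ in range(5):
    c,*_r=np.linalg.lstsq(np.c_[q[:,:2],np.ones(len(q))],q[:,2],rcond=None); res=q[:,2]-np.c_[q[:,:2],np.ones(len(q))]@c; q=q[abs(res)<max(1.5,1.5*res.std())]
print('disc plane',len(q),c, 'z at axis',c@[e[0],e[1],1])
# nest ring top
m=(abs(P[:,2]-30)<2.5)&(np.hypot(P[:,0]-482,P[:,1]+241)<60); print('nest',cv2.minEnclosingCircle(P[m][:,:2].astype(np.float32)),m.sum())
# pad
p,W=cloud('top'); P=W.reshape(-1,3); col=p['pixels'].reshape(-1,3).sum(1)
m=(abs(P[:,2]-52)<4)&(np.hypot(P[:,0]-499,P[:,1]-183)<65); print('padstand',cv2.minAreaRect(P[m][:,:2].astype(np.float32)),m.sum(),P[m][:,2].mean())
save(p,'t4.png',(220,160,420,330),3)
E
```

```text
t 22.65 p [ 388.131 -193.395  110.754] q [-0.49   0.336  2.118 -0.     0.689 -1.591] F [-0.004  0.444 -6.655] M [0.063 0.111 0.042] w 26.062054948368708 g 29.99174952507019
tool axes x,y,z rows [[-0.892  0.452  0.   ]
 [ 0.452  0.892 -0.   ]
 [-0.     0.    -1.   ]]
Mtool [-0.006  0.128 -0.042]
disc plane 993 [  0.001   0.004 105.969] z at axis 105.55058604468272
nest ((480.9972229003906, -242.0753631591797), 52.55520248413086) 1414
padstand ((497.0548400878906, 180.06019592285156), (90.08787536621094, 89.09754180908203), 68.5317611694336) 1706 51.81079651487574
```

Call:
play_rows --pt "-2.7 1.4 -6" --pt "0 0 -12" --pt "0 0 -14" --pt "0 0 -12" --pt "0 0 -10" --pt "0 0 -5" --pt "0 0 -2" --pt "0 0 0" --yaw '[0, 0, 0, 0, 0, 0, 0, 0]'

```text
t: 23.42
ee_pos: [386.2, -192.3, 48.8]
orientation: [-0.74, -3.053, -0.0]
ft_force: [-0.9, -0.0, -7.2]
width: 26.2
grasp_force: 30.0
```

Call:
play_rows --pt "5.7 -2.9 0" --pt "1.7 -0.9 2" --pt "1.7 -0.9 2" --pt "1.7 -0.9 2" --pt "1.7 -0.9 2" --pt "0 0 0" --yaw '[0, 0, 0, 0, 0, 0]'

```text
t: 23.92
ee_pos: [397.0, -197.9, 57.2]
orientation: [-0.738, -3.049, -0.002]
ft_force: [-5.8, 3.6, -6.3]
width: 25.3
grasp_force: 30.0
```

```bash
cat > tilt.py <<'E'
from wz import *
import sys
o,Rm=show(); e=np.array(o['ee_pos'])
g=e-19*Rm[:,2]
p,W=cloud('side'); P=W.reshape(-1,3)
m=(np.linalg.norm(P-g,axis=1)<62)&(np.abs((P-g)@Rm[:,1])<48)
q=P[m]; best=(0,)
rng=np.random.default_rng(0)
for _ in range(3000):
    a,b,c=q[rng.choice(len(q),3,False)]; n=np.cross(b-a,c-a); L=np.linalg.norm(n)
    if L<200: continue
    n/=L; n*=np.sign(n[2]); 
    if n[2]<.5 or abs(n@Rm[:,1])>.15: continue
    dd=(g-a)@n
    if not 15<dd<33: continue
    k=(abs((q-a)@n)<1).sum()
    if k>best[0]: best=(k,n,a)
k,n,a=best; s=q[abs((q-a)@n)<1.2]; c=s.mean(0); n=np.linalg.svd(s-c)[2][2]; n*=np.sign(n[2])
d=(g-c)@n; print('inl',len(s),'n tool',Rm.T@n,'tilt',np.degrees(np.arccos(n[2])),'grasp above disc top',d)
if len(sys.argv)>1: save(p,sys.argv[1],(200,150,420,315),3)
E
python3 tilt.py
```

```text
t 23.9167 p [ 396.982 -197.871   57.241] q [-0.489  0.459  2.115  0.     0.573 -1.585] F [-5.781  3.624 -6.331] M [0.77  1.123 0.01 ] w 25.33647845220798 g 29.99887704849243
tool axes x,y,z rows [[-0.889  0.457  0.005]
 [ 0.457  0.889  0.   ]
 [-0.004  0.002 -1.   ]]
Mtool [-0.172  1.351 -0.011]
inl 784 n tool [-0.081  0.003 -0.997] tilt 4.898418591707139 grasp above disc top 25.274154112082535
```

Call:
play_rows --pt "2.5 -1.3 2" --pt "2.5 -1.3 2" --pt "2.5 -1.3 1.5" --pt "2.5 -1.3 1.5" --pt "2.7 -1.4 1.2" --pt "2.7 -1.4 1.2" --pt "0 0 0" --pt "0 0 0" --yaw '[0, 0, 0, 0, 0, 0, 0, 0]'

```text
t: 24.63
ee_pos: [411.9, -205.6, 66.5]
orientation: [-0.738, -3.049, -0.002]
ft_force: [-6.0, 5.0, -3.9]
width: 25.7
grasp_force: 30.0
```

```bash
python3 tilt.py
```

```text
t 24.6333 p [ 411.95  -205.607   66.518] q [-0.489  0.456  2.076  0.     0.615 -1.585] F [-6.02   5.036 -3.903] M [0.871 1.309 0.007] w 25.744645492901036 g 29.998884201049805
tool axes x,y,z rows [[-0.889  0.457  0.005]
 [ 0.457  0.889  0.   ]
 [-0.005  0.003 -1.   ]]
Mtool [-0.176  1.562 -0.007]
inl 966 n tool [-0.291 -0.005 -0.957] tilt 17.23809514991478 grasp above disc top 26.846591103117092
```

Call:
play_rows --pt "2.2 -1.1 1" --pt "2.2 -1.1 1" --pt "2.2 -1.1 1" --pt "2.2 -1.1 0.7" --pt "2.2 -1.1 0.5" --pt "2.2 -1.1 0.3" --pt "2 -1 0" --pt "0 0 0" --yaw '[0, 0, 0, 0, 0, 0, 0, 0]'

```text
t: 25.35
ee_pos: [427.4, -213.4, 71.3]
orientation: [-0.738, -3.049, -0.002]
ft_force: [-7.6, 3.8, -0.4]
width: 26.0
grasp_force: 30.0
```

```bash
python3 tilt.py
```

```text
t 25.35 p [ 427.366 -213.389   71.272] q [-0.488  0.463  2.038  0.     0.645 -1.584] F [-7.598  3.778 -0.364] M [ 0.801  1.517 -0.051] w 26.01968934302339 g 29.995936453342438
tool axes x,y,z rows [[-0.889  0.457  0.005]
 [ 0.457  0.889  0.   ]
 [-0.004  0.002 -1.   ]]
Mtool [-0.019  1.716  0.051]
inl 1017 n tool [-0.492  0.001 -0.871] tilt 29.7639675241094 grasp above disc top 29.985961098719432
```

Call:
play_rows --pt "1.8 -0.9 0" --pt "1.8 -0.9 0" --pt "1.8 -0.9 0" --pt "1.8 -0.9 0" --pt "1.8 -0.9 -0.5" --pt "1 -0.5 -0.5" --pt "0 0 0" --yaw '[0, 0, 0, 0, 0, 0, 0]'

```text
t: 25.98
ee_pos: [439.1, -219.4, 71.4]
orientation: [-0.739, -3.053, -0.0]
ft_force: [-5.9, 2.2, 7.3]
width: 25.7
grasp_force: 30.0
```

```bash
python3 tilt.py s5.png
```

```text
t 25.9833 p [ 439.108 -219.378   71.435] q [-0.488  0.475  2.013 -0.     0.654 -1.583] F [-5.893  2.207  7.342] M [0.608 1.265 0.011] w 25.728857824138654 g 29.993556439876556
tool axes x,y,z rows [[-0.889  0.457  0.001]
 [ 0.457  0.889 -0.   ]
 [-0.001  0.    -1.   ]]
Mtool [ 0.038  1.403 -0.011]
inl 993 n tool [-0.625 -0.002 -0.781] tilt 38.691605638942875 grasp above disc top 32.25228305785314
```

View pics/s5.png

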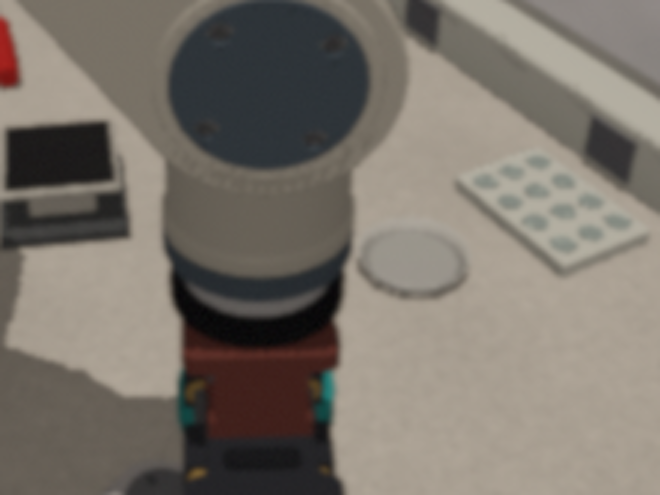

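The crop only shows the arm's wrist in front of the tilted wheel; the pad is at left and undisturbed. The depth fit gives 38.7° of tilt with the heavy side down. Backing away from the nest and lifting now.

Call:
play_rows --pt "-3 1.5 0" --pt "-6 3 3" --pt "-6 3 10" --pt "0 0 20" --pt "0 0 25" --pt "0 0 20" --pt "0 0 5" --pt "0 0 0" --yaw '[0, 0, 0, 0, 0, 0, 0, 0]'

```text
t: 26.7
ee_pos: [425.5, -212.6, 154.7]
orientation: [0.738, 3.049, -0.002]
ft_force: [0.3, -0.1, -6.1]
width: 25.9
grasp_force: 30.0
```

Call:
play_rows --pt "0 0 0" --pt "0 0 0" --pt "0 0 0" --pt "0 0 0" --yaw '[0, 0, 0, 0]'

```text
t: 27.03
ee_pos: [423.7, -211.7, 152.0]
orientation: [-0.739, -3.051, -0.001]
ft_force: [-0.8, -1.2, -7.3]
width: 25.9
grasp_force: 30.0
```

```bash
python3 tilt.py; python3 avg.py 12 s6.png
```

```text
t 27.0333 p [ 423.731 -211.662  151.974] q [-0.488  0.31   2.01  -0.     0.824 -1.584] F [-0.816 -1.16  -7.292] M [-0.041 -0.138 -0.028] w 25.920005238803025 g 29.997684359550476
tool axes x,y,z rows [[-0.889  0.457  0.002]
 [ 0.457  0.889  0.   ]
 [-0.002  0.001 -1.   ]]
Mtool [-0.026 -0.141  0.028]
inl 1175 n tool [-0.612 -0.002 -0.791] tilt 37.839087951918806 grasp above disc top 32.02676081158661
t 27.6333 M [-0.032 -0.15  -0.006] sd [0.028 0.021 0.023] F [-0.145 -0.212 -6.463] [0.596 0.473 0.371] yawY 62.78979913069806
com off world [-23.152   4.907] tool [22.833 -6.223] | 23.666208169242328
```

View pics/s6.png

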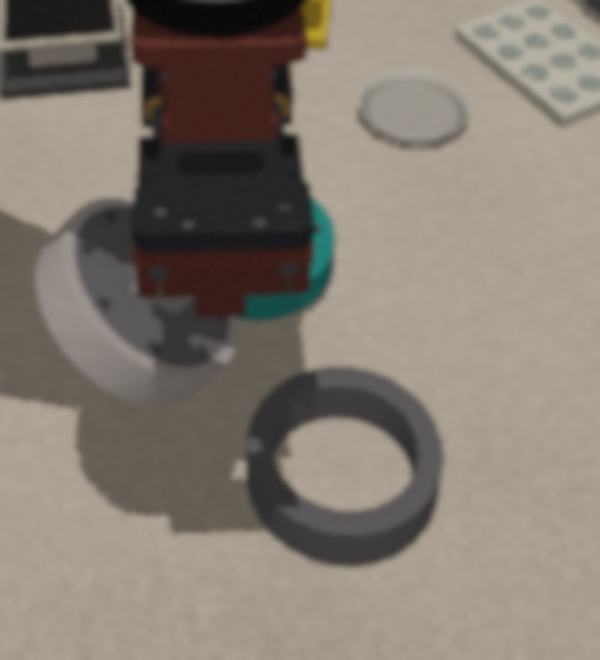

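Seen: the wheel hangs tilted in the fingers at crop px (140,310). The nest is empty at (345,470) and everything else is in place. Next I locate the lowest edge.

```bash
cat > edge.py <<'E'
from wz import *
from scipy.optimize import least_squares
def fit(cams=('side','top')):
    o,Rm=show(); e=np.array(o['ee_pos']); g=e-19*Rm[:,2]
    for cam in cams:
        p,W=cloud(cam); P=W.reshape(-1,3); q=P[(np.linalg.norm(P-g,axis=1)<85)]
        best=(0,); rng=np.random.default_rng(0)
        for _ in range(3000):
            a,b,c=q[rng.choice(len(q),3,False)]; n=np.cross(b-a,c-a); L=np.linalg.norm(n)
            if L<200: continue
            n/=L; n*=np.sign(n[2])
            if abs(n@Rm[:,1])>.12 or not .6<n[2]<.93 or n@Rm[:,0]>0 or not 15<(g-a)@n<40: continue
            k=(abs((q-a)@n)<1).sum()
            if k>best[0]: best=(k,n,a)
        if best[0]<100: print(cam,'no plane'); continue
        k,n,a=best; s=q[abs((q-a)@n)<1.2]; c=s.mean(0); n=np.linalg.svd(s-c)[2][2]; n*=np.sign(n[2])
        yh=Rm[:,1]-n*(n@Rm[:,1]); yh/=np.linalg.norm(yh); dh=np.cross(yh,n); dh*=-np.sign(dh[2])  # downhill
        uv=np.c_[(s-g)@dh,(s-g)@yh]; (cu,cv),r=cv2.minEnclosingCircle(uv.astype(np.float32))
        pr=np.percentile(uv,[1,99],axis=0)
        h=(g-c)@n; ctr=g-n*h+dh*cu+yh*cv; low=ctr-24*n+50*dh
        print(cam,len(s),'tilt',np.degrees(np.arccos(n[2])),'h',h,'circ',cu,cv,r,'ext',pr.ravel(),'low edge rel TCP',low-e,'dh',dh)
        # square top check
        t=q[abs((q-ctr)@n-42)<1.5]; t=t[np.linalg.norm(np.cross(t-ctr,n),axis=1)<30]; 
        if len(t)>5: print(' sqtop',len(t),((t-ctr)@dh).mean(),((t-ctr)@yh).mean())
if __name__=='__main__': fit()
E
python3 edge.py
```

```text
t 27.6833 p [ 424.381 -212.007  153.123] q [-0.488  0.308  2.009 -0.     0.824 -1.584] F [-0.837 -0.322 -7.097] M [-0.089 -0.197  0.055] w 25.833618882519765 g 29.997654855251312
tool axes x,y,z rows [[-0.889  0.457 -0.   ]
 [ 0.457  0.889 -0.   ]
 [ 0.    -0.    -1.   ]]
Mtool [-0.011 -0.215 -0.055]
side 1482 tilt 37.25594529270218 h 32.00900440134832 circ -14.63561725616455 -0.8891130089759827 50.49915313720703 ext [-61.567 -48.234  31.323  40.246] low edge rel TCP [ -5.509   1.885 -46.989] dh [ 0.708 -0.364 -0.605]
top 674 tilt 37.464446803782295 h 32.5438741610777 circ -19.482336044311523 2.751486301422119 48.90788650512695 ext [-63.29  -34.871   9.282  47.81 ] low edge rel TCP [ -7.888   6.918 -44.451] dh [ 0.706 -0.363 -0.608]
```

Call:
play_rows --pt "0 0 6" --pt "0 0 12" --pt "0 4 12" --pt "1 8 7" --pt "3 14 0" --pt "4 20 0" --pt "5 25 0" --pt "5 25 0" --yaw '[0, 0, 0, 0, 0, 0, 0, 0]'

```text
t: 28.45
ee_pos: [442.4, -114.9, 190.5]
orientation: [0.741, 3.053, 0.0]
ft_force: [-0.3, -0.4, -7.4]
width: 25.8
grasp_force: 30.0
```

Call:
play_rows --pt "5 25 0" --pt "5 25 0" --pt "5 25 0" --pt "5 25 0" --pt "5 25 0" --pt "5 25 0" --pt "5 25 0" --pt "5 25 0" --yaw '[0, 0, 0, 0, 0, 0, 0, 0]'

```text
t: 29.12
ee_pos: [482.1, 85.7, 190.4]
orientation: [0.738, 3.053, 0.0]
ft_force: [0.8, -0.2, -5.9]
width: 25.7
grasp_force: 30.0
```

Call:
play_rows --pt "5 25 0" --pt "5 24 0" --pt "5 20 0" --pt "4 15 0" --pt "3 10 0" --pt "2 6 0" --pt "0 0 0" --pt "0 0 0" --yaw '[0, 0, 0, 0, 0, 0, 0, 0]'

```text
t: 29.78
ee_pos: [506.0, 183.6, 190.0]
orientation: [-0.738, -3.053, 0.001]
ft_force: [0.1, -0.5, -7.4]
width: 26.0
grasp_force: 30.0
```

```bash
python3 edge.py
```

```text
t 29.7833 p [505.991 183.64  189.957] q [ 0.326  0.34   1.848 -0.     0.955 -0.77 ] F [ 0.068 -0.453 -7.44 ] M [-0.011 -0.136  0.027] w 25.95335544360747 g 29.997542202472687
tool axes x,y,z rows [[-0.889  0.457  0.   ]
 [ 0.457  0.889 -0.001]
 [-0.001 -0.001 -1.   ]]
Mtool [-0.052 -0.126 -0.027]
side 503 tilt 37.29887647083691 h 31.925415463260077 circ -13.181447982788086 -0.4573540687561035 51.101810455322266 ext [-60.906 -49.363  32.863  42.259] low edge rel TCP [ -4.286   1.714 -47.799] dh [ 0.707 -0.364 -0.606]
 sqtop 22 3.3411095028667805 -18.368235317487123
top 206 tilt 36.53056703713326 h 31.618189840229835 circ -34.13711929321289 25.200040817260742 23.582853317260742 ext [-55.635   5.08  -13.875  45.46 ] low edge rel TCP [ -7.541  30.606 -35.653] dh [ 0.715 -0.368 -0.595]
```

Call:
play_rows --pt "0 0 -6" --pt "0 0 -13" --pt "0 0 -16" --pt "0 0 -16" --pt "0 0 -14" --pt "0 0 -10" --pt "0 0 -6" --pt "0 0 -3" --yaw '[0, 0, 0, 0, 0, 0, 0, 0]'

```text
t: 30.55
ee_pos: [506.0, 183.5, 105.1]
orientation: [-0.739, -3.052, 0.001]
ft_force: [-0.5, -0.1, -6.5]
width: 25.9
grasp_force: 30.0
```

Call:
play_rows --pt "0 0 -1" --pt "0 0 -1" --pt "0 0 -1" --pt "0 0 0" --yaw '[0, 0, 0, 0]'

```text
t: 30.88
ee_pos: [506.7, 184.1, 103.5]
orientation: [0.739, 3.053, 0.001]
ft_force: [-0.8, 0.7, -5.7]
width: 26.0
grasp_force: 30.0
```

Call:
play_rows --pt "0 0 -0.7" --pt "0 0 -0.7" --pt "0 0 -0.6" --pt "0 0 0" --yaw '[0, 0, 0, 0]'

```text
t: 31.22
ee_pos: [506.3, 184.0, 101.1]
orientation: [-0.739, -3.053, 0.0]
ft_force: [0.8, -0.1, -7.1]
width: 25.8
grasp_force: 30.0
```

Call:
play_rows --pt "0 0 -0.5" --pt "0 0 -0.5" --pt "0 0 0" --pt "0 0 0" --yaw '[0, 0, 0, 0]'

```text
t: 31.55
ee_pos: [506.4, 184.0, 100.1]
orientation: [0.739, 3.053, 0.0]
ft_force: [0.3, -0.3, -6.7]
width: 25.9
grasp_force: 30.0
```

Call:
play_rows --pt "0 0 -0.5" --pt "0 0 -0.5" --pt "0 0 0" --pt "0 0 0" --yaw '[0, 0, 0, 0]'

```text
t: 31.88
ee_pos: [506.6, 184.1, 99.4]
orientation: [0.739, 3.053, 0.0]
ft_force: [-0.4, 0.2, -0.1]
width: 25.3
grasp_force: 30.0
```

```bash
python3 avg.py 10 s7.png; python3 edge.py
```

```text
t 32.3333 M [-0.167  0.077  0.03 ] sd [0.024 0.041 0.025] F [-1.021 -0.72   0.669] [0.302 0.718 1.101] yawY 62.78611042948274
com off world [-114.784 -249.461] tool [ -12.004 -274.339] | 274.60146751014855
t 32.3833 p [506.548 184.057  99.254] q [ 0.326  0.478  1.899 -0.     0.764 -0.769] F [-1.14  -1.111  1.329] M [-0.158  0.059  0.044] w 25.718104662899453 g 29.998307526111603
tool axes x,y,z rows [[-0.889  0.457 -0.   ]
 [ 0.457  0.889  0.   ]
 [ 0.     0.    -1.   ]]
Mtool [ 0.167 -0.019 -0.044]
side 497 tilt 37.64159830796891 h 31.80333919852206 circ 5.969604015350342 -6.741231918334961 69.97154998779297 ext [-61.486 -49.505  72.705  35.209] low edge rel TCP [  6.087 -10.519 -59.386] dh [ 0.704 -0.362 -0.611]
 sqtop 16 -8.269161306277514 -8.289680841113144Traceback (most recent call last):
  File "edge.py", line 25, in <module>
    if __name__=='__main__': fit()
                             ~~~^^
  File "edge.py", line 9, in fit
    a,b,c=q[rng.choice(len(q),3,False)]; n=np.cross(b-a,c-a); L=np.linalg.norm(n)
            ~~~~~~~~~~^^^^^^^^^^^^^^^^
  File "numpy/random/_generator.pyx", line 864, in numpy.random._generator.Generator.choice
ValueError: a must be a positive integer unless no samples are taken
```

View pics/s7.png

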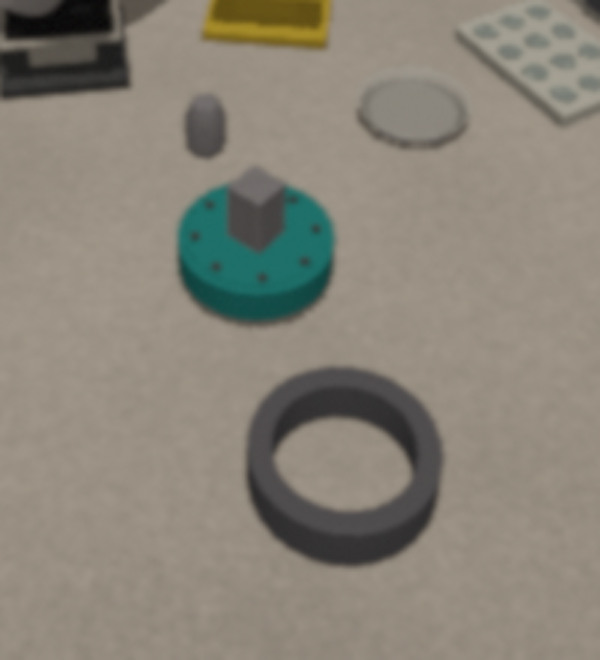

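The heavy edge is on the pad with about 7 N and the tilt holds at 37.6°. In the crop the nest, turquoise wheel, objective and dish are all undisturbed. Handing in.

```bash
python3 - <<'E'
from workcell import ticket
print(ticket.close_job())
E
```

```text
the job is handed in; nothing more can be done
None
```

I handed in the job with the wheel held tipped about 38°, its heavy edge resting on the pad with about 7 N; I estimate the heavy side is about 20° from straight downhill, and the verdict was not shown.

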